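# Find and open the loose panel of an organ wind chest

### The arm

A 6-joint arm with a two-finger parallel gripper is mounted at the origin on the work surface. World frame = base frame: x ahead of the robot, y to its left, z up, the work surface at z = 0. Lengths are in m, angles in rad, forces in N, time in s.
With the tool pointing down it reaches from about 0.35 to 0.85 m from the base axis. Payload 8.1 kg.
Tool frame: the origin (TCP) lies midway between the tips of the shut fingers; the grasp point (between the pads) lies robot.grip_depth behind it (robot.grip_depth is the distance from the TCP to the grasp point, in m); z points along the fingers, y is the line along which they close (so a half turn about z gives the same grasp; the last joint's range is limited). The gripper opens to 93 mm and grips with 3 to 60 N. Pads are 15 mm wide; open, the fingers measure 128 mm over their backs; the gripper's body (75 mm by 188 mm) begins 65 mm behind the grasp point.
Start: joints at [1.067, 0.13, 1.488, -0, 1.523, -0.085], TCP at [0.244, 0.548, 0.219] pointing down, gripper open.
Joint ranges: [-2.96, 2.96], [-0.89, 2.26], [0.02, 2.5], [-1.34, 4.48], [0, 2.73], [-2.66, 2.66]. Speed limits (rad/s): [2.39, 2.39, 2.79, 3.14, 3.14, 3.14].

### API

Orientations are given as a rotation vector (axis times angle).
In Python, from plant import robot gives the robot as it stands.
- The arm moves only by the tool carry_out, never from a script. Its argument "rows" is a list of rows, each a list of 6 numbers: the shift along the tool's x, y, z in m, then the turn, a rotation vector about the tool's x, y, z in degrees. A call has 1 to 12 rows; each row is the pose to reach, as a shift and turn from the pose commanded when the call began, along the tool's axes at that moment; what a row does not reach only later rows make up. A row lasts 1/8 s, in which the tool goes at most 62.5 mm and 10.7 degrees, less where a joint would pass 70% of its speed; a pose out of reach is approached as far as the arm can. A call with a gripper value outside its range is refused whole. "jaw" is the closure in counts, from 0 (fully open) to 255 (shut), set as the call begins (left out, the last holds). The fingers move at their own pace and stop on an object; "force" is the grip in N (left out, the last holds). Time passes only in rows, so rows that repeat a pose let the fingers close. It gives the time, the measured TCP pose, the force, the opening and the grip force at its end, in the units of the state.
- robot.read_state(): the state, without advancing time (a new reading comes with each control period).
- robot.read_camera(name): name is "side" or "top" or "wrist"; returns the picture (480x640x3 uint8, red, green, blue); there is no depth.
- robot.camera_model(name): a dict with "fx", "fy", "cx", "cy" (pixels), "R" (3x3) and "t" (3): a world point X has camera coordinates R X + t; the wrist camera has in their place "mount" (4x4, takes a point from camera to tool coordinates, whose origin is the TCP and whose axes are the flange's). Camera axes: x right, y down, z forward; pixel columns grow to the right and rows downward; lengths in m; the calibration is good to about 2 mm. A picture is of the moment at which its call begins: read the wrist's pose just before it. camera_model takes no time and is no camera call.
- robot.close_job(): hands the job in; it is judged then, once.
Trained networks look in the newest picture that a camera, given by its name, has taken for a name from the list of things; names that differ only in an ending like _2 or _b are one class to them, and where a whole thing is asked for, a point or a joint stands for the part that bears it (a point fixed in the world has none). Each returns a list of dicts, best first, with "conf" (0 to 1); they miss things now and then, are a little off and sometimes report something else, mostly with a low value. They report only what shows in the picture. A call takes as long as a camera call. They do not tell look-alikes from the thing itself.
- robot.outline_of(camera, target): "pixels" (480x640 bool, what is visible of it) and "pixel" ([column, row] in pixels, amid what is visible of it).
The state is a dict: "t": time; "q": joint angles; "dq": joint speeds; "joint_torque": joint torques, N m; "tool_pos": TCP position; "orientation": TCP orientation; "force": force on the tool from outside, world axes, zero at the start; "wrist_torque": the same for the moment, N m; "opening": finger opening in m; "gripper_force": force on a finger pad.
Only numpy, scipy, OpenCV 4.12 (cv2) and the standard library are available. Lean on these libraries where they do the work, as an engineer would, in place of code of your own. Each camera call takes 0.05 s, during which the arm holds its last target. There are 200 camera calls.

### The job

Five look-alike panels lie in a row in the top of the organ wind chest; four are locked and one is loose on its middle pivot. Press lightly with the fingertips on the near end of each (the end towards the robot) until you find the one that rocks, then push that near end down into the chest until the panel stands open at 35 degrees or more, leave it open and move clear. Pick nothing up, do not force the locked panels, and leave the tape, sanding block, bottle and drum where they are.

Things in the scene. Friction and masses are not known exactly. Their poses are not given: they have to be found in the camera images.
- place_1 (a point): Centre of the top face of the panel in place 1 of 5 (place 1 at the chest's left end as the robot sees it, +y). Fixed to the chest: x runs along the panel from its near end to its far end (away from the robot), y along the row to the left, z up. Panel 130 mm long (x), 58 wide (y), 8 thick, flush with the chest's top. Which place holds the loose panel is not known.
- place_2 (a point): Centre of the top face of the panel in place 2 of 5 (place 1 at the chest's left end as the robot sees it, +y). Fixed to the chest: x runs along the panel from its near end to its far end (away from the robot), y along the row to the left, z up. Panel 130 mm long (x), 58 wide (y), 8 thick, flush with the chest's top. Which place holds the loose panel is not known.
- place_3 (a point): Centre of the top face of the panel in place 3 of 5 (place 1 at the chest's left end as the robot sees it, +y). Fixed to the chest: x runs along the panel from its near end to its far end (away from the robot), y along the row to the left, z up. Panel 130 mm long (x), 58 wide (y), 8 thick, flush with the chest's top. Which place holds the loose panel is not known.
- place_4 (a point): Centre of the top face of the panel in place 4 of 5 (place 1 at the chest's left end as the robot sees it, +y). Fixed to the chest: x runs along the panel from its near end to its far end (away from the robot), y along the row to the left, z up. Panel 130 mm long (x), 58 wide (y), 8 thick, flush with the chest's top. Which place holds the loose panel is not known.
- place_5 (a point): Centre of the top face of the panel in place 5 of 5 (place 1 at the chest's left end as the robot sees it, +y). Fixed to the chest: x runs along the panel from its near end to its far end (away from the robot), y along the row to the left, z up. Panel 130 mm long (x), 58 wide (y), 8 thick, flush with the chest's top. Which place holds the loose panel is not known.
- row (a point): Centre of the row, on the top of the fixed wooden wind chest (214 x 560 x 120 mm high, hollow, 98 mm clear inside); axes as for the places. Panels 76 mm apart, each in a 134 x 62 mm opening between flush ribs. All look alike: pale wood, a thin brass strip across the middle over the pivot. Four are locked and rigid.
- loose_panel (a joint): Tilt (rad) of the loose panel, wherever it is: 0 flush, growing as its near end goes down and its far end rises; -0.06 to 1.05. Pivot across its middle, 4 mm below the top. Balanced; pivot friction (about 3 N pressing 40 mm from the strip) holds it where it is left. A fingertip 45 mm from the strip going 36 mm straight down tilts it some 0.8 rad.
- tape_mid (a point): Bystander: roll of masking tape, 80 mm across, 19 mm high, lying on the chest's top at the left end of the row; the point is its centre, half-way up.
- sander_mid (a point): Bystander: cork sanding block 62 x 36 x 24 mm on the chest's top at the right end of the row; the point is its centre.
- bottle_mid (a point): Bystander: clear plastic bottle, 62 mm across, 190 mm high, standing on the bench to the right of the chest; the point is half-way up.
- drum_mid (a point): Bystander: wooden drum with a green top, 64 mm across, 62 mm high, standing on the bench to the left of the chest; the point is half-way up.
Not all that is in view belongs to the job. There is more than one size of the part that bears bottle_mid; the job needs the largest.

How it is judged:
By the outcome, as a careful person would: the job done as asked, in the order asked, and still so for the second after the job is handed in, with the robot touching nothing.
It also fails if it takes over 48 s, if anything falls off the work surface, if the arm or the gripper's body presses on something with over 40 N, if the wrist force passes 120 N, or if a joint passes its speed limit or range.

## Working session

There is one attempt and no reset: what is moved stays moved. The work goes in short steps, Python scripts to look and compute and a tool call to move; the robot and the scene stay as the last step left them, time stands still between calls to the robot, and variables do not carry over. Pictures are saved under pics/ and viewed, at most 10 in all, crops included, and the job is handed in when it is done.

Besides the shell and the picture viewer there is one more tool, called as name([rows], argument=value, ...), one row to a line, values as JSON. carry_out: Moves the arm, as the interface text tells. Its arguments: {"type":"object","properties":{"rows":{"type":"array"},"jaw":{"type":"number"},"force":{"type":"number"}},"required":["rows"]}

```bash
mkdir -p pics; cat > h.py <<'E'
import numpy as np,cv2
from plant import robot
def ray(m,px,z):
    R=np.array(m["R"]);t=np.array(m["t"])
    d=R.T@np.array([(px[0]-m["cx"])/m["fx"],(px[1]-m["cy"])/m["fy"],1]);c=-R.T@t
    return c+d*(z-c[2])/d[2]
E
python3 - <<'E'
from h import *
s=robot.read_state();print({k:np.round(v,3).tolist() for k,v in s.items()})
print(robot.grip_depth)
ims=[]
for c in("top","side"):
    im=robot.read_camera(c);cv2.imwrite(f"pics/{c}0.png",im[:,:,::-1])
    m=robot.camera_model(c);print(c,{k:np.round(v,3).tolist() for k,v in m.items()})
    for n,z in(("place_1",.12),("row",.12),("loose_panel",.12),("tape_mid",.13),("sander_mid",.132),("bottle_mid",.095),("drum_mid",.031)):
        try:
            for o in robot.outline_of(c,n)[:6]:
                print(c,n,round(o["conf"],2),np.round(o["pixel"]),o["pixels"].sum(),ray(m,o["pixel"],z).round(3))
        except Exception as e: print(n,e)
E
```

```text
{'t': 0.0, 'q': [1.067, 0.131, 1.489, -0.0, 1.523, -0.085], 'dq': [-0.0, -0.002, 0.002, -0.0, 0.001, -0.0], 'joint_torque': [0.001, -55.984, -49.176, 0.077, 0.035, -0.0], 'tool_pos': [0.244, 0.548, 0.218], 'orientation': [-0.653, -3.072, 0.003], 'force': [-0.357, 0.367, 0.224], 'wrist_torque': [0.056, 0.009, 0.056], 'gripper_force': 0.0, 'opening': 0.093}
0.0188
top {'fx': 448.68, 'fy': 448.68, 'cx': 320.036, 'cy': 235.683, 'R': [[0.019, -0.999, 0.027], [-0.984, -0.023, -0.178], [0.178, -0.023, -0.984]], 't': [-0.041, 0.497, 1.483]}
top place_1 0.76 [310. 219.] 8147 [0.539 0.006 0.12 ]
top row 0.74 [310. 219.] 7667 [0.539 0.005 0.12 ]
top loose_panel 0.57 [302. 207.] 708 [0.577 0.033 0.12 ]
top tape_mid 0.66 [230. 193.] 293 [0.616 0.267 0.13 ]
top sander_mid 0.58 [377. 209.] 237 [ 0.575 -0.213  0.132]
top bottle_mid 0.74 [490. 256.] 561 [ 0.435 -0.594  0.095]
top bottle_mid 0.67 [493. 280.] 214 [ 0.354 -0.597  0.095]
top bottle_mid 0.49 [464. 234.] 228 [ 0.507 -0.508  0.095]
top drum_mid 0.91 [146. 224.] 354 [0.527 0.566 0.031]
top drum_mid 0.19 [308. 219.] 8256 [0.557 0.012 0.031]
side {'fx': 528.82, 'fy': 528.82, 'cx': 317.205, 'cy': 233.72, 'R': [[0.953, -0.303, 0.018], [-0.187, -0.633, -0.752], [0.239, 0.713, -0.659]], 't': [-0.478, 0.187, 1.404]}
side place_1 0.77 [342. 275.] 9167 [ 0.513 -0.164  0.12 ]
side row 0.74 [346. 275.] 9176 [ 0.523 -0.165  0.12 ]
side loose_panel 0.91 [339. 222.] 654 [0.573 0.033 0.12 ]
side loose_panel 0.23 [348. 271.] 9594 [ 0.531 -0.153  0.12 ]
side tape_mid 0.87 [321. 170.] 297 [0.599 0.277 0.13 ]
side sander_mid 0.75 [372. 280.] 440 [ 0.572 -0.211  0.132]
side bottle_mid 0.92 [400. 412.] 618 [ 0.506 -0.54   0.095]
side bottle_mid 0.79 [339. 473.] 377 [ 0.343 -0.622  0.095]
side bottle_mid 0.65 [384. 453.] 1560 [ 0.439 -0.611  0.095]
side bottle_mid 0.54 [281. 152.] 365 [0.52  0.468 0.095]
side drum_mid 0.85 [282. 151.] 380 [0.548 0.574 0.031]
```

View pics/top0.png

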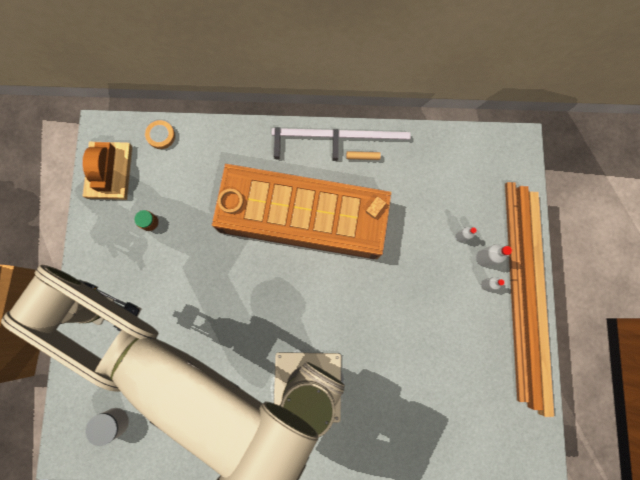

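View pics/side0.png

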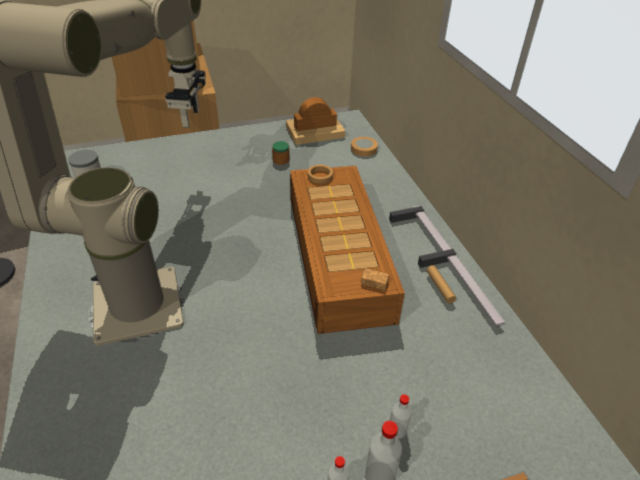

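The top view shows five panels from about (257,201) to (348,215), the tape at (230,201), the block at (376,207), and the chest turned slightly. The side view agrees. Next I'll fit the row from the brass strips and the pale panels.

```bash
cat > fit.py <<'E'
from h import *
for c,box in(("top",(215,165,390,255)),("side",(290,165,400,290))):
    im=cv2.imread(f"pics/{c}0.png");m=robot.camera_model(c)
    x0,y0,x1,y1=box
    hsv=cv2.cvtColor(im,cv2.COLOR_BGR2HSV)
    if c=="top": print([hsv[y,x].tolist() for x,y in((257,193),(302,200),(257,202),(303,209),(270,205))])
    # brass: high sat yellow
    mk=((hsv[...,0]>=20)&(hsv[...,0]<=32)&(hsv[...,1]>150)).astype(np.uint8)
    b=np.zeros_like(mk);b[y0:y1,x0:x1]=mk[y0:y1,x0:x1]
    n,l,st,ce=cv2.connectedComponentsWithStats(b)
    for i in range(1,n):
        if st[i,4]>6: print(c,"brass",st[i,4],ce[i].round(1),ray(m,ce[i],.12).round(4))
    mk=((hsv[...,0]>=12)&(hsv[...,0]<=32)&(hsv[...,2]>195)).astype(np.uint8)
    b=np.zeros_like(mk);b[y0:y1,x0:x1]=mk[y0:y1,x0:x1]
    n,l,st,ce=cv2.connectedComponentsWithStats(b)
    for i in range(1,n):
        if st[i,4]>60:
            r=cv2.minAreaRect(np.argwhere(l==i)[:,::-1].astype(np.float32))
            print(c,"panel",st[i,4],ce[i].round(1),ray(m,ce[i],.12).round(4))
E
python3 fit.py
python3 - <<'E'
import cv2
a=cv2.imread('pics/top0.png')[160:262,205:400]
cv2.imwrite('pics/crop.png',cv2.resize(a,None,fx=4,fy=4,interpolation=cv2.INTER_CUBIC))
E
```

```text
[[17, 144, 228], [17, 144, 225], [17, 147, 226], [19, 162, 226], [15, 136, 191]]
top brass 36 [256.4 200.1] [0.5979 0.1814 0.12  ]
top brass 36 [279.1 204. ] [0.5867 0.107  0.12  ]
top brass 33 [302.  207.9] [0.5755 0.0318 0.12  ]
top brass 33 [325.  211.8] [ 0.5642 -0.0438  0.12  ]
top brass 33 [348.1 215.7] [ 0.553  -0.1194  0.12  ]
top panel 7614 [305.  209.2] [0.5713 0.0219 0.12  ]
top panel 661 [279.5 204.3] [0.5857 0.1054 0.12  ]
top panel 656 [302.4 208.3] [0.5741 0.0304 0.12  ]
side brass 11 [334.9 207. ] [0.5857 0.1025 0.12  ]
side brass 21 [339.9 223.3] [0.5749 0.0291 0.12  ]
side brass 27 [345.2 241.3] [ 0.5636 -0.046   0.12  ]
side brass 33 [351.1 261. ] [ 0.5522 -0.1222  0.12  ]
side panel 63 [336.5 192.4] [0.6133 0.1679 0.12  ]
side panel 74 [342.5 208.2] [0.6051 0.091  0.12  ]
side panel 126 [341.3 225.9] [0.5751 0.0172 0.12  ]
side panel 154 [347.3 244.4] [ 0.5646 -0.0595  0.12  ]
side panel 183 [353.5 264.2] [ 0.554 -0.135  0.12 ]
```

View pics/crop.png

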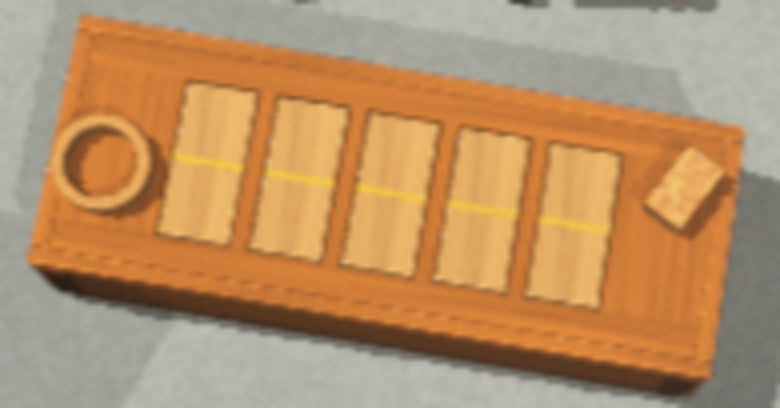

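The strips lie 76.0 mm apart at z = 0.12, which matches the given sizes. Chest yaw is about -8.5°. Next I'll work out the shift to the near end of place 1.

```bash
cat >> h.py <<'E'
from scipy.spatial.transform import Rotation as Ro
C=np.array([.5755,.031,.12]);ey=np.array([.1476,.989,0]);ex=np.array([.989,-.1476,0])
RT=np.c_[-ex,ey,[0,0,-1]]
def to(p,o,h,d=-.045):
    P=C+ey*.076*(3-o)+ex*d+[0,0,h]
    R=Ro.from_rotvec(p["orientation"])
    return P,(R.inv().apply(P-np.array(p["tool_pos"]))*1000).round(1),(R.inv()*Ro.from_matrix(RT)).as_rotvec(degrees=True).round(2)
E
python3 -c "
from h import *
s=robot.read_state();print(to(s,1,.03))"
```

```text
(array([0.5534302, 0.18797  , 0.15     ]), array([-429.2, -203.2,   68.6]), array([ -0.  ,  -0.  , -15.51]))
```

carry_out([
  [-43,-20,0,0,0,-1.5],
  [-86,-41,0,0,0,-3],
  [-129,-61,0,0,0,-5],
  [-172,-81,0,0,0,-6.5],
  [-215,-102,10,0,0,-8],
  [-258,-122,20,0,0,-9.5],
  [-301,-142,30,0,0,-11],
  [-344,-163,40,0,0,-12.5],
  [-387,-183,50,0,0,-14],
  [-429,-203,60,0,0,-15.5],
  [-429,-203,68,0,0,-15.5],
  [-429,-203,68,0,0,-15.5],
], jaw=255, force=20)

```text
t: 2.3
tool_pos: [0.7324, -0.0198, 0.1664]
orientation: [0.233, 3.133, 0.0]
force: [0.5, 0.5, -0.1]
opening: 0.0005
gripper_force: 0.0
```

```bash
python3 -c "
from h import *
s=robot.read_state();print(s['t'],np.round(s['tool_pos'],4),np.round(s['force'],2),s['opening'],to(s,1,.03))
w=robot.read_camera('wrist');cv2.imwrite('pics/w1.png',w[:,:,::-1])"
```

```text
2.3 [ 0.7324 -0.0198  0.1664] [ 0.47  0.47 -0.13] 0.000465434472511551 (array([0.5534302, 0.18797  , 0.15     ]), array([207.7, 179. ,  16.4]), array([ 0.01,  0.03, -0.01]))
```

View pics/w1.png

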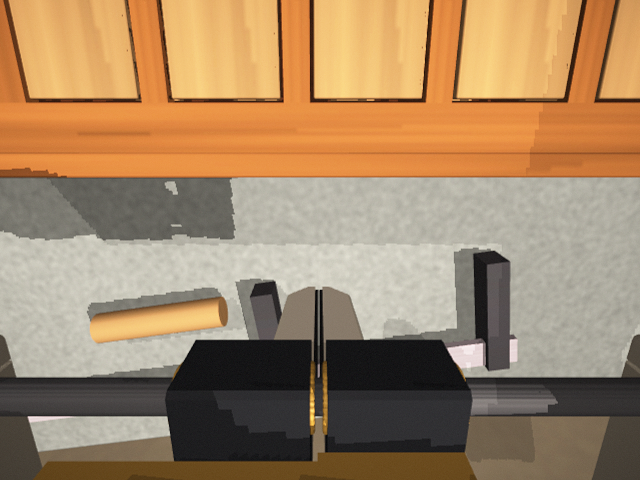

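The picture shows the fingertips past the chest's far edge, over bare bench at about (320,300), with nothing touched. I gave that move in mm, but the interface takes m, so each row was capped. I'll correct it in metres.

carry_out([
  [0.04,0.035,0,0,0,0],
  [0.085,0.075,0,0,0,0],
  [0.13,0.11,0,0,0,0],
  [0.17,0.145,0.005,0,0,0],
  [0.2,0.17,0.01,0,0,0],
  [0.208,0.179,0.016,0,0,0],
  [0.208,0.179,0.023,0,0,0],
  [0.208,0.179,0.03,0,0,0],
  [0.208,0.179,0.03,0,0,0],
])

```text
t: 3.48
tool_pos: [0.5521, 0.1885, 0.1355]
orientation: [-0.235, -3.131, 0.001]
force: [0.7, -0.4, -0.1]
opening: 0.0004
gripper_force: 0.0
```

```bash
python3 -c "
from h import *
s=robot.read_state();print(s['t'],np.round(s['tool_pos'],4),np.round(s['force'],2),to(s,1,.0))
w=robot.read_camera('wrist');cv2.imwrite('pics/w2.png',w[:,:,::-1])"
```

```text
3.475 [0.5521 0.1885 0.1355] [ 0.68 -0.43 -0.13] (array([0.5534302, 0.18797  , 0.12     ]), array([-1.4, -0.3, 15.5]), array([-0.05, -0.08, -0.09]))
```

View pics/w2.png

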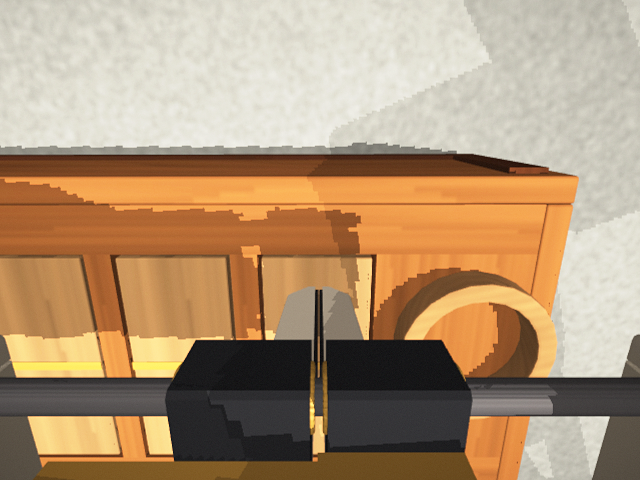

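The fingertips are over the near half of place 1, at about (320,300), and clear of the tape. I'll probe gently.

carry_out([
  [0,0,0.007,0,0,0],
  [0,0,0.012,0,0,0],
  [0,0,0.0135,0,0,0],
  [0,0,0.0145,0,0,0],
  [0,0,0.0155,0,0,0],
  [0,0,0.0165,0,0,0],
])

```text
t: 4.28
tool_pos: [0.5521, 0.1897, 0.1203]
orientation: [0.233, 3.133, 0.0]
force: [0.1, 0.3, 8.7]
opening: 0.0008
gripper_force: 5.1
```

Place 1 holds rigid at 8.7 N with no sinking, so it is locked. On to place 2.

carry_out([
  [0,0,-0.012,0,0,0],
  [0,-0.025,-0.012,0,0,0],
  [0,-0.055,-0.012,0,0,0],
  [0,-0.076,-0.012,0,0,0],
  [0,-0.076,-0.008,0,0,0],
  [0,-0.076,-0.004,0,0,0],
  [0,-0.076,-0.002,0,0,0],
  [0,-0.076,-0.001,0,0,0],
  [0,-0.076,0,0,0,0],
  [0,-0.076,0,0,0,0],
])

```text
t: 5.52
tool_pos: [0.5408, 0.1148, 0.1203]
orientation: [0.232, 3.133, 0.0]
force: [-0.9, 0.4, 1.4]
opening: 0.0007
gripper_force: 0.6
```

carry_out([
  [0,0,0.0005,0,0,0],
  [0,0,0.001,0,0,0],
  [0,0,0.001,0,0,0],
])

```text
t: 5.9
tool_pos: [0.5408, 0.1148, 0.1203]
orientation: [0.232, 3.133, 0.001]
force: [-5.2, 1.5, 9.2]
opening: 0.0005
gripper_force: 4.5
```

Place 2 stays at z = 0.1203 under 9.2 N, so it is locked. On to place 3.

carry_out([
  [0,0,-0.012,0,0,0],
  [0,-0.025,-0.012,0,0,0],
  [0,-0.055,-0.012,0,0,0],
  [0,-0.076,-0.012,0,0,0],
  [0,-0.076,-0.008,0,0,0],
  [0,-0.076,-0.004,0,0,0],
  [0,-0.076,-0.002,0,0,0],
  [0,-0.076,-0.001,0,0,0],
  [0,-0.076,0,0,0,0],
  [0,-0.076,0,0,0,0],
])

```text
t: 7.15
tool_pos: [0.5296, 0.0397, 0.1192]
orientation: [0.232, 3.133, 0.0]
force: [0.1, 1.0, 0.7]
opening: 0.0005
gripper_force: 0.6
```

carry_out([
  [0,0,0.0005,0,0,0],
  [0,0,0.001,0,0,0],
  [0,0,0.0015,0,0,0],
  [0,0,0.0015,0,0,0],
])

```text
t: 7.65
tool_pos: [0.5296, 0.0394, 0.1177]
orientation: [0.233, 3.133, 0.0]
force: [-0.5, 1.6, 2.4]
opening: 0.0005
gripper_force: 1.4
```

carry_out([
  [0,0,0.001,0,0,0],
  [0,0,0.002,0,0,0],
  [0,0,0.003,0,0,0],
  [0,0,0.003,0,0,0],
])

```text
t: 8.15
tool_pos: [0.5295, 0.0393, 0.1145]
orientation: [0.233, 3.133, -0.0]
force: [-0.3, 1.2, 1.9]
opening: 0.0009
gripper_force: 1.0
```

Place 3 is sinking under about 2 N, so it is the loose one. I'll push it down steadily.

carry_out([
  [0,0,0.003,0,0,0],
  [0,0,0.006,0,0,0],
  [0,0,0.009,0,0,0],
  [0,0,0.012,0,0,0],
  [0,0,0.015,0,0,0],
  [0,0,0.018,0,0,0],
  [0,0,0.021,0,0,0],
  [0,0,0.024,0,0,0],
  [0,0,0.027,0,0,0],
  [0,0,0.03,0,0,0],
  [0,0,0.033,0,0,0],
  [0,0,0.036,0,0,0],
])

```text
t: 9.65
tool_pos: [0.5293, 0.0394, 0.0783]
orientation: [-0.233, -3.133, 0.0]
force: [-0.4, 0.3, 1.7]
opening: 0.0005
gripper_force: 1.1
```

carry_out([
  [0,0,-0.005,0,0,0],
  [0,0,-0.02,0,0,0],
  [0,0,-0.045,0,0,0],
  [0,0,-0.085,0,0,0],
  [0,0,-0.125,0,0,0],
  [0.04,0,-0.16,0,0,0],
  [0.08,0,-0.18,0,0,0],
  [0.12,0,-0.19,0,0,0],
  [0.12,0,-0.19,0,0,0],
])

```text
t: 10.78
tool_pos: [0.4102, 0.0575, 0.2715]
orientation: [0.231, 3.128, 0.001]
force: [1.3, -1.2, 0.2]
opening: 0.0005
gripper_force: 0.0
```

```bash
python3 - <<'E'
from h import *
s=robot.read_state();print(s['t'],np.round(s['tool_pos'],3),np.round(s['force'],1))
a=robot.read_camera('side')[150:310,270:430]
w=robot.read_camera('wrist')
a=cv2.resize(a,(480,480),interpolation=cv2.INTER_CUBIC);w=cv2.resize(w,(320,240))
o=np.zeros((480,800,3),np.uint8);o[:,:480]=a;o[:240,480:]=w
cv2.imwrite('pics/end.png',o[:,:,::-1])
E
```

```text
10.775 [0.41  0.057 0.272] [ 1.3 -1.2  0.2]
```

View pics/end.png

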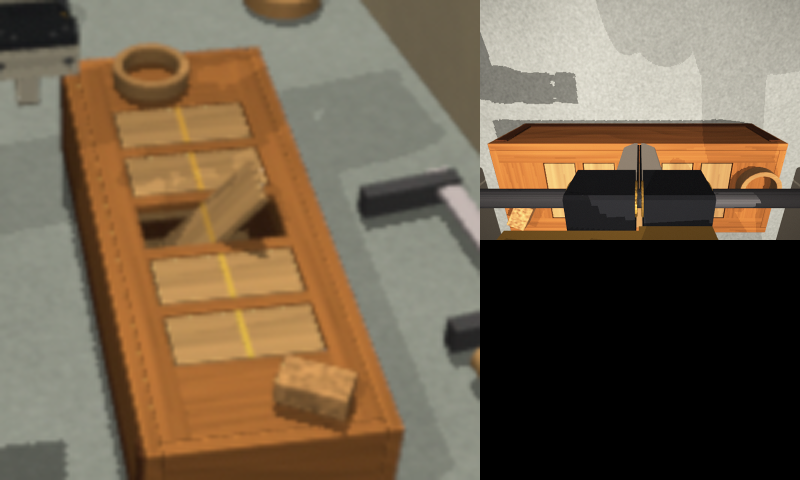

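The side crop shows panel 3 tilted open: its far end is up at about (255,158) and its near end is down at (180,240). The tape and block haven't moved and the gripper is clear. I'll check the angle by projection and then hand in.

```bash
python3 - <<'E'
from h import *
m=robot.camera_model('side');R=np.array(m['R']);t=np.array(m['t'])
best={}
for th in(.5,.611,.7,.78,.85,.95):
    P=C+[0,0,-.004]+ex*(.065*np.cos(th)-.004*np.sin(th))+np.array([0,0,1])*(.065*np.sin(th)+.004*np.cos(th))
    for y in(.029,-.029):
        c=R@(P+ey*y)+t;u=np.array([m['fx']*c[0]/c[2]+m['cx']-270,m['fy']*c[1]/c[2]+m['cy']-150])*3
        print(th,y,u.round())
E
```

```text
0.5 0.029 [263. 169.]
0.5 -0.029 [276. 208.]
0.611 0.029 [259. 164.]
0.611 -0.029 [272. 203.]
0.7 0.029 [255. 161.]
0.7 -0.029 [268. 200.]
0.78 0.029 [251. 158.]
0.78 -0.029 [265. 197.]
0.85 0.029 [248. 156.]
0.85 -0.029 [261. 195.]
0.95 0.029 [242. 153.]
0.95 -0.029 [256. 192.]
```

```bash
python3 -c "
from plant import robot
print(robot.close_job())"
```

```text
the job is handed in; nothing more can be done
None
```

The loose panel was in place 3; it now stands open at about 45° (estimated from the side view and push depth), places 1 and 2 held rigid when pressed, 4 and 5 weren't tried, and I handed the job in at about 11 s with the arm clear.

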